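# Uncap the round bur stand

## Robot

A 6-joint arm with a two-finger parallel gripper is mounted at the origin on the work surface. World frame = base frame: x ahead of the robot, y to its left, z up, the work surface at z = 0. Lengths are in m, angles in degrees, forces in N, time in s.
With the tool pointing down it reaches from about 0.275 to 0.975 m from the base axis. Payload 8.4 kg.
Tool frame: the origin (TCP) lies midway between the tips of the shut fingers; the grasp point (between the pads) lies 19 mm behind it; z points along the fingers, y is the line along which they close (so a half turn about z gives the same grasp; the last joint's range is limited). The gripper opens to 92 mm and grips with 3 to 60 N. Pads are 20 mm wide; open, the fingers measure 128 mm over their backs; the gripper's body (75 mm by 189 mm) begins 69 mm behind the grasp point.
Start: joints at [75.206, 20.225, 93.587, -0, 66.188, -0.138], TCP at [0.158, 0.605, 0.215] pointing down, gripper open.
Joint ranges: [-150.9, 150.9], [-52.94, 120.26], [3.33, 152.33], [-74.26, 254.26], [0, 154.13], [-172.89, 172.89]. Speed limits (degrees/s): [127.2, 127.2, 159.86, 180, 180, 180].

## Interface

Orientations are given as [roll, pitch, yaw] about the fixed x, y, z axes, in that order (R = Rz(yaw) Ry(pitch) Rx(roll)).
In Python, from bench import env, snapshot, camera_info gives the robot as it stands.
- The arm moves only by the shell command python3 -m pendant 'ROWS' [FORCE]. ROWS is JSON, a list of rows, each a list of 7 numbers: the turn, a rotation vector about the tool's x, y, z in degrees, then the shift along the tool's x, y, z in mm, then the opening, from 0 (shut) to 1 (fully open). In form: [[wx, wy, wz, x, y, z, grip], ...]. A call has 1 to 12 rows; each row is the pose to reach, as a shift and turn from the pose commanded when the call began, along the tool's axes at that moment; what a row does not reach only later rows make up. A row lasts 1/12 s, in which the tool goes at most 41.7 mm and 7.16 degrees, less where a joint would pass 70% of its speed; a pose out of reach is approached as far as the arm can. A call with a gripper value outside its range is refused whole. The fingers move at their own pace and stop on an object; FORCE is the grip in N (left out, the last holds). Time passes only in rows, so rows that repeat a pose let the fingers close. It gives the time, the measured TCP pose, the force, the opening and the grip force at its end, in the units of the state.
- env.state(): the state, without advancing time (a new reading comes with each control period).
- snapshot(name): name is "side" or "top"; returns the picture (480x640x3 uint8, red, green, blue); there is no depth.
- camera_info(name): a dict with "camera_matrix" (3x3 intrinsics, pixels), "dist" ([k1, k2, p1, p2, k3] as OpenCV has them; the pictures are not rectified), "origin" and "orientation" of the camera in the world. Camera axes: x right, y down, z forward; pixel columns grow to the right and rows downward; lengths in m; the calibration is good to about 2 mm. A picture is of the moment at which its call begins. camera_info takes no time and is no camera call.
- env.close_job(): hands the job in; it is judged then, once.
The state is a dict: "time_s": time; "joint_pos": joint angles; "qvel": joint speeds; "tau": joint torques, N m; "tool_pos": TCP position; "eef_rot": TCP orientation; "ft_force": force on the tool from outside, world axes, zero at the start; "wrist_torque": the same for the moment, N m; "width": finger opening in m; "grip_force": force on a finger pad.
Only numpy, scipy, OpenCV 4.12 (cv2) and the standard library are available. Lean on these libraries where they do the work, as an engineer would, in place of code of your own. Each camera call takes 0.05 s, during which the arm holds its last target. There are 200 camera calls.

## Task

Uncap the round bur stand for the dental technician: lift its loose white cap straight up off the burs and set it down gently, without dropping it, in the round recess of the wooden cap tray, still open side down and lying flat on the bottom of the recess. Leave the round stand upright where it is, and leave the cap of the square bur stand as it is.

Things in the scene. Friction and masses are not known exactly. Their poses are not given: they have to be found in the camera images.
- round_cap: White plastic round dust cap, a plain cup turned open side down: 46 mm outer diameter, 45 mm tall, wall 2.5 mm, upright sides, flat top, about 40 g. Origin: centre of its open lower rim; z up, the flat top 45 mm above the origin. It starts loose on the round bur stand, its rim resting on the stand's base, and lifts straight off.
- round_stand: Round dark metal bur stand, 0.35 kg, loose on the bench: base disc 64 mm across, 22 mm high; on it a spigot 36 mm across, 5 mm high (cap has 2.5 mm play round it) and thin upright burs reaching 57 mm above the bench, hidden by the cap. Origin: centre of its underside, z up. 67 mm tall with cap. A square bur stand, equally tall, stands near; they and the tray stand in any order.
- round_recess (a point): Centre of the round recess's mouth in the wooden cap tray, level with the tray's top, 18 mm above the bench; z up. Recess: 72 mm across, 12 mm deep, flat bottom; the cap has 13 mm of play all round. The tray, 90 x 180 x 18 mm, is fixed to the bench at any angle; 90 mm away along this point's -y axis it also has a square recess (66 mm wide, 12 mm deep), not for this cap.
- square_cap: White plastic square dust cap, 46 x 46 mm and 45 mm tall, open side down, on the square bur stand (base 62 x 62 x 22 mm). Not to be moved. Origin: centre of its open lower rim, 22 mm above the bench; z up, x and y across its sides.

How it is judged (in metres and radians):
On the way:
1. the round cap is lifted up clear of the stand's base (z of round_cap in the frame of round_stand above 0.045 m), for 0.1 s.
At the end, for the whole second after the job is handed in: The round cap rests open side down on the bottom of the round recess: within 15.5 mm of its centre, rim 9 mm or more below the tray top, tilt under 7 degrees, at rest. The round stand is upright, within 30 mm of its start; the square cap within 15 mm of its start (horizontal distance between round_cap and round_recess below 0.0155 m and z of round_cap in the frame of round_recess below -0.009 m and angle between round_cap's own z axis and vertical below 0.12 rad and linear speed of round_cap below 0.02 m/s and angle between round_stand's own z axis and vertical below 0.1 rad and distance of round_stand from where it was at the start of the episode below 0.03 m and distance of square_cap from where it was at the start of the episode below 0.015 m); the robot touches nothing.
It fails at once if the round cap is dropped or thrown (faster than 0.7 m/s, as after a fall of about 25 mm, with no finger on it) (linear speed of round_cap above 0.7 m/s and contact force between the fingers and round_cap below 0.05 N).
It fails at once if the round stand is tipped by more than 20 degrees (angle between round_stand's own z axis and vertical above 0.35 rad).
It fails at once if the square cap is moved by more than 15 mm (distance of square_cap from where it was at the start of the episode above 0.015 m).
It also fails if it takes over 40 s, if anything falls off the work surface, if the arm or the gripper's body presses on something with over 40 N, if the wrist force passes 120 N, or if a joint passes its speed limit or range.

## Working session

There is one attempt and no reset: what is moved stays moved. The work goes in short steps, Python scripts to look and compute and a shell command to move; the robot and the scene stay as the last step left them, time stands still between calls to the robot, and variables do not carry over. Pictures are saved under pics/ and viewed, at most 10 in all, crops included, and the job is handed in when it is done.

```bash
mkdir -p pics
python3 - <<'E'
from bench import env,snapshot,camera_info
import cv2
for n in("top","side"):
    cv2.imwrite(f"pics/{n}0.png",snapshot(n)[:,:,::-1]);print(camera_info(n))
s=env.state();print(s["time_s"],s["tool_pos"],s["eef_rot"],s["width"])
E
```

```text
{'camera_matrix': array([[497.98465631,   0.        , 323.3851812 ],
       [  0.        , 497.98465631, 241.55120754],
       [  0.        ,   0.        ,   1.        ]]), 'dist': array([0.04696138, 0.        , 0.        , 0.        , 0.        ]), 'origin': array([0.45188181, 0.04057222, 0.85260552]), 'orientation': array([-175.85751183,   -0.9330451 ,  -90.66829483])}
{'camera_matrix': array([[441.8319832 ,   0.        , 316.75520072],
       [  0.        , 441.8319832 , 229.66975383],
       [  0.        ,   0.        ,   1.        ]]), 'dist': array([-0.09796465,  0.        ,  0.        ,  0.        ,  0.        ]), 'origin': array([0.35436657, 0.38125541, 0.55652947]), 'orientation': array([-141.5929509 ,    0.87545886, -158.19318531])}
0.1 [0.15802111 0.60421814 0.21392978] [-1.79925852e+02  1.12104508e-03  1.65344980e+02] 0.09197274804496217
```

View pics/top0.png

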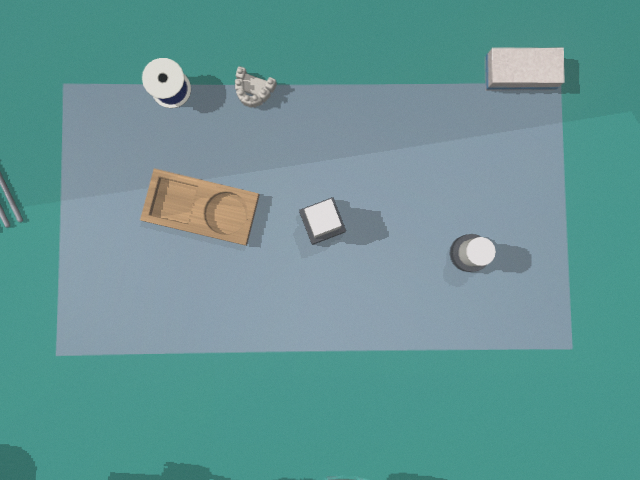

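View pics/side0.png

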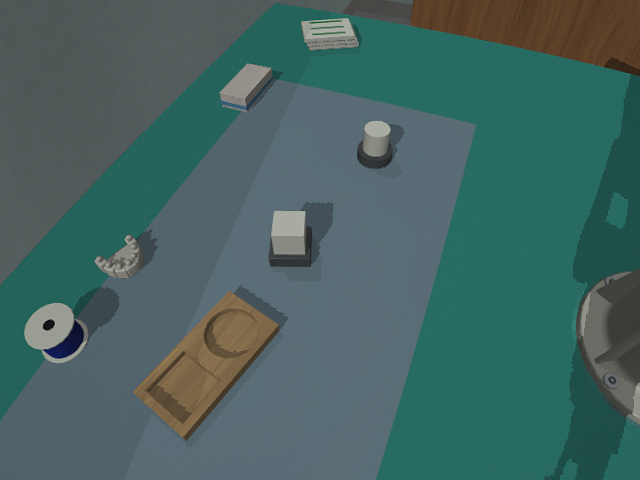

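Top view: round cap's top at about (481,251), round recess near (226,213), square cap near (323,218). I'll enlarge those areas.

Run:
```python
import cv2,numpy as np
t=cv2.imread("pics/top0.png");s=cv2.imread("pics/side0.png")
f=lambda im,x,y,w,h,k:cv2.resize(im[y:y+h,x:x+w],None,fx=k,fy=k,interpolation=cv2.INTER_CUBIC)
a=np.hstack([f(t,440,225,65,60,6),f(t,195,185,65,60,6)])
b=np.hstack([f(s,345,115,65,60,6)[:240*2],f(s,195,295,97,90,4)[:360,:388]])
cv2.imwrite("pics/c1.png",a)
cv2.imwrite("pics/c2.png",b)
```

```text
(no output)
```

View pics/c1.png

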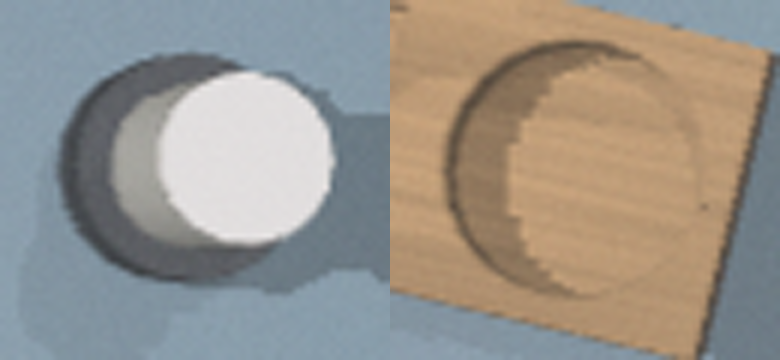

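View pics/c2.png

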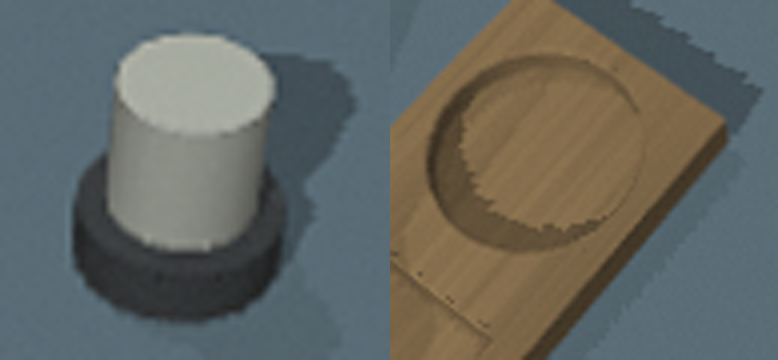

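```bash
cat > h.py <<'E'
import cv2,numpy as np
from scipy.spatial.transform import Rotation as R
from bench import camera_info
def pt(n,u,v,z):
    c=camera_info(n)
    x=cv2.undistortPoints(np.array([[[u,v]]],float),c["camera_matrix"],c["dist"])[0,0]
    d=R.from_euler("xyz",c["orientation"],degrees=True).apply([*x,1]);o=c["origin"]
    return o+d*(z-o[2])/d[2]
def toTool(s,p):
    return R.from_euler("xyz",s["eef_rot"],degrees=True).inv().apply(np.array(p)-s["tool_pos"])*1000
E
python3 - <<'E'
from h import *
from bench import env
print("cap",pt("top",480.7,250.9,.067),pt("side",377,128.6,.067))
print("rec",pt("top",225.7,212.8,.018),pt("side",231.2,332.7,.018))
print("sq",pt("top",323,218,.067))
c=(pt("top",480.7,250.9,.067)+pt("side",377,128.6,.067))/2
r=(pt("top",225.7,212.8,.018)+pt("side",231.2,332.7,.018))/2
s=env.state()
for n,p in(("cap",c),("rec",r)): p[2]=.2;print(n,p,toTool(s,p),np.degrees(np.arctan2(p[1],p[0])),np.hypot(*p[:2]))
E
```

```text
cap [ 0.49121359 -0.22137591  0.067     ] [ 0.49108542 -0.2219823   0.067     ]
rec [0.56228895 0.18973122 0.018     ] [0.56175423 0.19082786 0.018     ]
sq [0.54611609 0.02728913 0.067     ]
cap [ 0.4911495  -0.22167911  0.2       ] [-531.24111721 -714.72843898   14.86513457] -24.291918328603746 0.5388594093032076
rec [0.56202159 0.19027954 0.2       ] [-495.58257294 -298.24199795   14.32544916] 18.70418221028923 0.5933587181072423
```

```bash
python3 -m pendant '[[0,0,0,-23,-31,0,1],[0,0,0,-47,-63,0,1],[0,0,0,-71,-95,0,1],[0,0,0,-95,-127,0,1],[0,0,0,-119,-160,0,1],[0,0,0,-143,-192,0,1],[0,0,0,-167,-224,0,1],[0,0,0,-191,-256,0,1],[0,0,0,-215,-289,0,1],[0,0,0,-239,-321,0,1],[0,0,0,-263,-353,0,1],[0,0,0,-280,-377,0,1]]'
```

```text
time_s: 1.1
tool_pos: [0.3339, 0.1665, 0.2146]
eef_rot: [-180.0, 0.0, 165.3]
ft_force: [0.9, 0.1, 0.1]
width: 0.0917
grip_force: 0.0
```

Run:
```python
from h import *
from bench import env
s=env.state();print(s["joint_pos"],toTool(s,[.49115,-.22168,.1]))
```

```text
[ 2.63099374e+01 -3.37960917e+00  1.21862131e+02 -3.46550582e-02
  6.15154625e+01 -4.90041802e+01] [-250.42654529 -335.6906703   114.78864324]
```

```bash
python3 -m pendant '[[0,0,0,-23,-31,0,1],[0,0,0,-47,-63,0,1],[0,0,0,-71,-95,0,1],[0,0,0,-95,-127,0,1],[0,0,0,-119,-160,0,1],[0,0,0,-143,-192,0,1],[0,0,0,-167,-224,0,1],[0,0,0,-191,-256,0,1],[0,0,0,-215,-289,20,1],[0,0,0,-235,-316,40,1],[0,0,0,-248,-332,60,1],[0,0,0,-251,-337,80,1]]' && python3 -m pendant '[[0,0,0,0,0,10,1],[0,0,0,0,0,10,1],[0,0,0,0,0,10,1]]'
python3 - <<'E'
from h import *
from bench import env
s=env.state();print(s["joint_pos"],toTool(s,[.49115,-.22168,.04]))
E
```

```text
time_s: 2.1
tool_pos: [0.4925, -0.2238, 0.1334]
eef_rot: [-180.0, 0.1, 165.2]
ft_force: [-0.2, 0.1, -0.2]
width: 0.0919
grip_force: 0.0
time_s: 2.35
tool_pos: [0.4905, -0.2196, 0.1244]
eef_rot: [180.0, -0.1, 165.4]
ft_force: [-1.1, 0.7, 0.4]
width: 0.0921
grip_force: 0.0
[-2.42836808e+01  1.87314983e+01  1.08913259e+02  9.89899102e-03
  5.24598833e+01 -9.96526521e+01] [-1.27446403 -1.8790096  84.38796041]
```

```bash
python3 -m pendant '[[0,0,0,-1,-1,15,1],[0,0,0,-1,-2,30,1],[0,0,0,-1,-2,45,1],[0,0,0,-1,-2,60,1],[0,0,0,-1,-2,72,1],[0,0,0,-1,-2,80,1],[0,0,0,-1,-2,84,1],[0,0,0,-1,-2,84,1],[0,0,0,-1,-2,84,1]]'
python3 - <<'E'
from h import *
from bench import env,snapshot
s=env.state();print(toTool(s,[.49115,-.22168,.04]))
a=snapshot("side")[70:220,290:450,::-1]
cv2.imwrite("pics/g.png",cv2.resize(a,None,fx=4,fy=4))
E
```

```text
time_s: 3.1
tool_pos: [0.492, -0.2226, 0.0411]
eef_rot: [-180.0, 0.0, 165.4]
ft_force: [0.4, -0.2, 0.3]
width: 0.092
grip_force: 0.0
[1.05166032 0.70255024 1.0909874 ]
```

View pics/g.png

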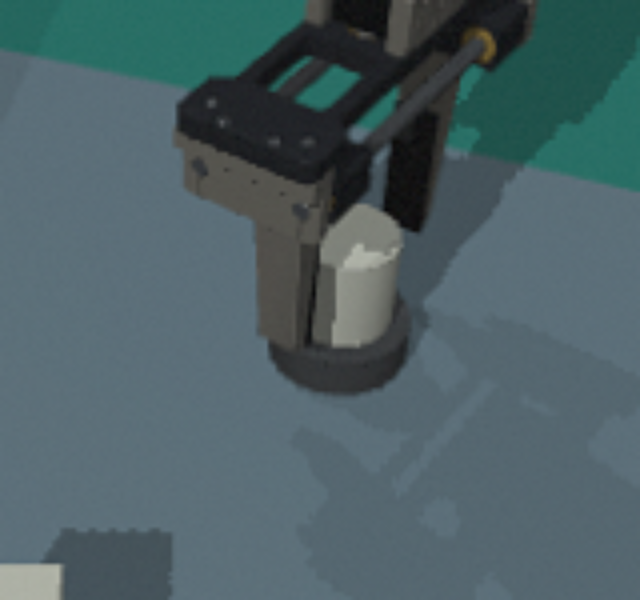

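The fingers straddle the round cap at crop (360,275), clear of the base. I'll close gently.

```bash
python3 -m pendant '[[0,0,0,0,0,1,0.6],[0,0,0,0,0,1,0.55],[0,0,0,0,0,1,0.5],[0,0,0,0,0,1,0.45],[0,0,0,0,0,1,0.4],[0,0,0,0,0,1,0.4],[0,0,0,0,0,1,0.4],[0,0,0,0,0,1,0.4]]' 10; python3 -m pendant '[[0,0,0,0,0,0,0.4],[0,0,0,0,0,-2,0.4],[0,0,0,0,0,-6,0.4],[0,0,0,0,0,-12,0.4],[0,0,0,0,0,-20,0.4],[0,0,0,0,0,-28,0.4],[0,0,0,0,0,-36,0.4],[0,0,0,0,0,-44,0.4],[0,0,0,0,0,-50,0.4],[0,0,0,0,0,-54,0.4],[0,0,0,0,0,-56,0.4],[0,0,0,0,0,-56,0.4]]'
python3 - <<'E'
from h import *
from bench import env,snapshot
s=env.state();print(toTool(s,[.56202,.19028,.14]))
a=snapshot("side")[50:200,290:450,::-1]
cv2.imwrite("pics/g2.png",cv2.resize(a,None,fx=4,fy=4))
E
```

```text
time_s: 3.82
tool_pos: [0.4917, -0.2226, 0.0396]
eef_rot: [180.0, -0.0, 165.3]
ft_force: [-0.2, 0.6, 0.4]
width: 0.0449
grip_force: 10.0
time_s: 4.82
tool_pos: [0.4919, -0.2227, 0.0961]
eef_rot: [-180.0, 0.0, 165.3]
ft_force: [-0.0, 0.6, -0.2]
width: 0.0454
grip_force: 10.0
[ 36.59293221 417.32798802 -44.0125998 ]
```

View pics/g2.png

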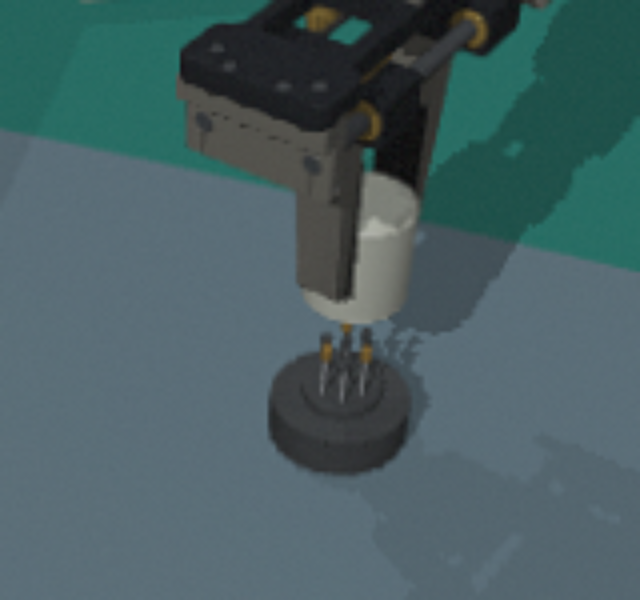

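```bash
python3 -m pendant '[[0,0,0,0,0,-5,0.4],[0,0,0,0,0,-14,0.4],[0,0,0,0,4,-26,0.4],[0,0,0,1,12,-38,0.4],[0,0,0,2,24,-48,0.4],[0,0,0,4,40,-54,0.4],[0,0,0,6,60,-56,0.4],[0,0,0,8,84,-56,0.4],[0,0,0,10,110,-56,0.4],[0,0,0,13,138,-56,0.4],[0,0,0,16,168,-56,0.4],[0,0,0,18,198,-56,0.4]]'; python3 -m pendant '[[0,0,0,3,30,0,0.4],[0,0,0,6,60,0,0.4],[0,0,0,9,90,0,0.4],[0,0,0,12,120,0,0.4],[0,0,0,14,148,0,0.4],[0,0,0,16,172,0,0.4],[0,0,0,17,192,0,0.4],[0,0,0,18,206,0,0.4],[0,0,0,18,214,0,0.4],[0,0,0,19,219,0,0.4],[0,0,0,19,219,0,0.4],[0,0,0,19,219,0,0.4]]'
python3 - <<'E'
from h import *
from bench import env
s=env.state();print(s["grip_force"],s["width"],toTool(s,[.56202,.19028,.024]))
E
```

```text
time_s: 5.87
tool_pos: [0.5243, -0.0242, 0.1528]
eef_rot: [180.0, 0.1, 165.3]
ft_force: [1.0, 0.2, -0.5]
width: 0.045
grip_force: 10.0
time_s: 6.87
tool_pos: [0.5611, 0.1896, 0.1516]
eef_rot: [-180.0, -0.0, 165.3]
ft_force: [0.8, -0.5, -0.9]
width: 0.0454
grip_force: 10.0
9.999961405992508 0.045419375130283754 [ -0.78783625   0.93892215 127.61261561]
```

```bash
python3 -m pendant '[[0,0,0,0,1,8,0.4],[0,0,0,-1,1,20,0.4],[0,0,0,-1,1,35,0.4],[0,0,0,-1,1,50,0.4],[0,0,0,-1,1,65,0.4],[0,0,0,-1,1,80,0.4],[0,0,0,-1,1,93,0.4],[0,0,0,-1,1,103,0.4],[0,0,0,-1,1,110,0.4],[0,0,0,-1,1,115,0.4],[0,0,0,-1,1,118,0.4],[0,0,0,-1,1,120,0.4]]'; python3 -m pendant '[[0,0,0,0,0,1,0.4],[0,0,0,0,0,2,0.4],[0,0,0,0,0,3,0.4],[0,0,0,0,0,4,0.4],[0,0,0,0,0,4,0.4],[0,0,0,0,0,4,0.4]]';python3 - <<'E'
from h import *
from bench import env,snapshot
s=env.state();print(s["ft_force"],toTool(s,[.56202,.19028,.024]))
a=snapshot("side")[250:400,150:310,::-1]
cv2.imwrite("pics/g3.png",cv2.resize(a,None,fx=4,fy=4))
E
```

```text
time_s: 7.87
tool_pos: [0.5628, 0.1909, 0.0315]
eef_rot: [180.0, 0.0, 165.3]
ft_force: [-0.2, -0.3, -0.7]
width: 0.0449
grip_force: 10.0
time_s: 8.37
tool_pos: [0.5627, 0.1909, 0.0277]
eef_rot: [180.0, 0.0, 165.3]
ft_force: [0.2, -0.0, -1.2]
width: 0.0454
grip_force: 10.0
[ 0.18679347 -0.00529088 -1.21728485] [ 0.47513752 -0.76653192  3.72749231]
```

View pics/g3.png

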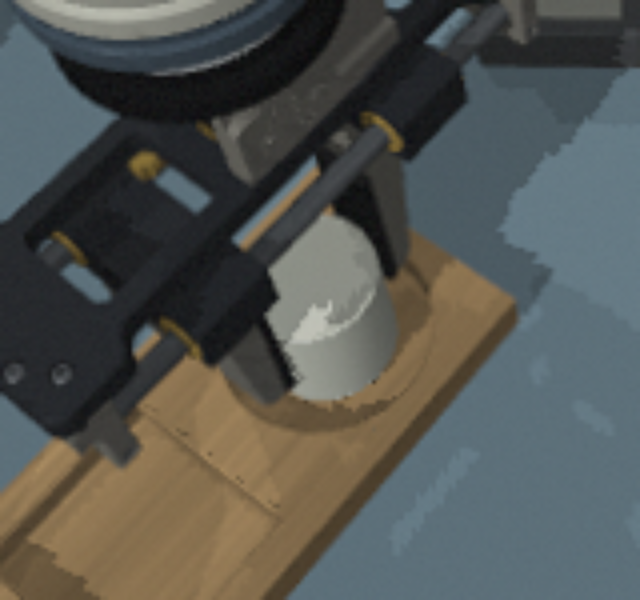

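The cap hangs centred over the recess, at about crop (335,310). I'll lower the last few mm until it makes contact.

```bash
python3 -m pendant '[[0,0,0,0,0,1,0.4],[0,0,0,0,0,1.5,0.4],[0,0,0,0,0,2,0.4],[0,0,0,0,0,2.5,0.4],[0,0,0,0,0,3,0.4],[0,0,0,0,0,3,0.4],[0,0,0,0,0,3,0.4]]';python3 -m pendant '[[0,0,0,0,0,0.5,0.4],[0,0,0,0,0,0.5,0.4],[0,0,0,0,0,0.5,0.4]]'
```

```text
time_s: 9.0
tool_pos: [0.5626, 0.1909, 0.0245]
eef_rot: [-180.0, -0.0, 165.3]
ft_force: [0.2, -1.3, -1.2]
width: 0.0452
grip_force: 10.0
time_s: 9.25
tool_pos: [0.5625, 0.1909, 0.0241]
eef_rot: [-180.0, -0.0, 165.3]
ft_force: [0.8, -0.4, -0.5]
width: 0.0452
grip_force: 10.0
```

```bash
python3 -m pendant '[[0,0,0,0,0,0.5,0.4],[0,0,0,0,0,0.5,0.4],[0,0,0,0,0,0.5,0.4]]';python3 -m pendant '[[0,0,0,0,0,0.5,0.4],[0,0,0,0,0,0.5,0.4],[0,0,0,0,0,0.5,0.4]]'
```

```text
time_s: 9.5
tool_pos: [0.5626, 0.1909, 0.0236]
eef_rot: [180.0, 0.0, 165.3]
ft_force: [0.0, 0.2, -0.5]
width: 0.0454
grip_force: 10.0
time_s: 9.75
tool_pos: [0.5627, 0.1909, 0.0235]
eef_rot: [180.0, 0.0, 165.3]
ft_force: [-2.1, -0.5, 5.4]
width: 0.0453
grip_force: 10.0
```

Contact at 5 N. I'll release and retreat straight up.

```bash
python3 -m pendant '[[0,0,0,0,0,0,0.52],[0,0,0,0,0,0,0.56],[0,0,0,0,0,0,0.6],[0,0,0,0,0,0,0.7],[0,0,0,0,0,0,0.85],[0,0,0,0,0,0,0.85],[0,0,0,0,0,0,0.85]]'; python3 -m pendant '[[0,0,0,0,0,-5,0.85],[0,0,0,0,0,-15,0.85],[0,0,0,0,0,-30,0.85],[0,0,0,0,0,-50,0.85],[0,0,0,0,0,-75,0.85],[0,0,0,0,0,-100,0.85],[0,0,0,0,0,-125,0.85],[0,0,0,0,0,-140,0.85],[0,0,0,0,0,-140,0.85]]'; python3 -m pendant '[[0,0,0,25,0,0,0.85],[0,0,0,60,0,0,0.85],[0,0,0,95,0,0,0.85],[0,0,0,130,0,0,0.85],[0,0,0,155,0,0,0.85],[0,0,0,170,0,0,0.85],[0,0,0,170,0,0,0.85],[0,0,0,170,0,0,0.85]]'
python3 - <<'E'
from h import *
from bench import env,snapshot
a=snapshot("top")[:,:,::-1]; b=snapshot("side")[:,:,::-1]
f=lambda im,x,y,w,h,k:cv2.resize(im[y:y+h,x:x+w],None,fx=k,fy=k,interpolation=cv2.INTER_CUBIC)
cv2.imwrite("pics/e.png",np.vstack([np.hstack([f(a,190,180,75,65,5),f(a,440,225,65,65,5)]),cv2.resize(b[110:400,150:],(700,270))[:,:700]]))
E
```

```text
time_s: 10.33
tool_pos: [0.5625, 0.1909, 0.023]
eef_rot: [-180.0, -0.0, 165.3]
ft_force: [-0.1, 0.1, -0.6]
width: 0.0778
grip_force: 0.0
time_s: 11.08
tool_pos: [0.5648, 0.1916, 0.1678]
eef_rot: [179.8, 0.3, 165.3]
ft_force: [0.7, -0.1, 0.0]
width: 0.0783
grip_force: 0.0
time_s: 11.75
tool_pos: [0.3984, 0.2342, 0.1633]
eef_rot: [180.0, 0.0, 165.4]
ft_force: [0.7, 0.4, 0.1]
width: 0.0782
grip_force: 0.0
```

View pics/e.png

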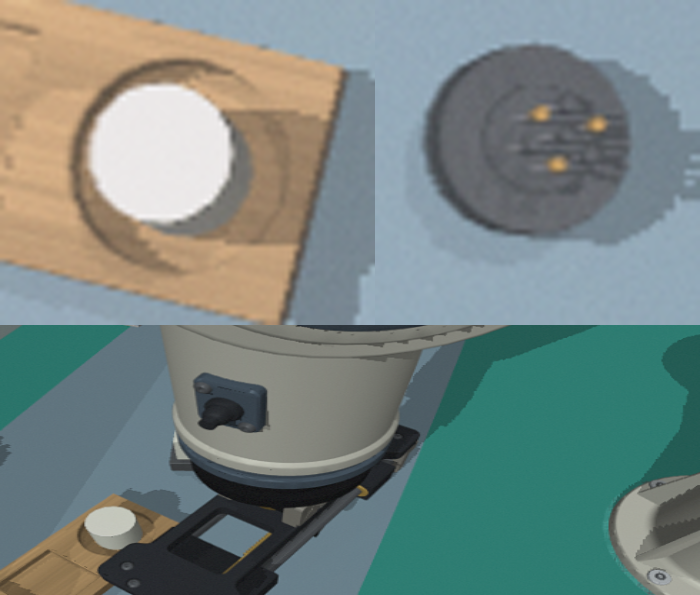

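The cap sits flat in the recess, top at about pixel (221.8,210.2), and the stand is upright. I'll check the offset and hand in.

Run:
```python
from h import *
from bench import env
d=np.linalg.norm((pt("top",221.8,210.2,.051)-[.56202,.19028,0])[:2]);print(d)
if d<.008: print(env.close_job())
```

```text
0.00026228571707260264
the job is handed in; nothing more can be done
None
```

The round cap is lying flat, open side down, in the round recess, about 0.3 mm off centre by camera measurement. The round stand is upright, the square cap was left alone, and the job has been handed in.

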